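Level the slide-staining platform with a wedge

TASK

The slide-staining platform sags at its front. Take the loose grey wedge by its upright grip and slide it, thin end first and straight in along the table, under the foot at the middle of the platform's front edge until the platform has risen to its height marks, level against the two stop lugs, and the wedge is pinched snugly there, yet not forced. Let the wedge alone do the lifting (do not touch the platform), leave it in place and do not disturb the other things.

Things in the scene. Friction and masses are not known exactly. Their poses are not given: they have to be found in the camera images.
- foot_line (a point): Point on the table below the foot of the fixed grey levelling stand. x: level, into the stand (the way the wedge is pushed); y along the platform's front edge; z up. The stand, 175 mm wide and deep, 53 mm high, is open in front: bare table between its side rails (134 mm wide, 130 mm deep from here). Front posts (12 mm) stand at y = +-75 mm.
- platform: White platform, 144 x 132 x 8 mm, hinged at its back. Origin on the hinge axis, 130 mm behind the foot, 36 mm above the table; axes as foot_line's when level. At the start it hangs 0.085 rad down in front; it rises freely until level, where it meets the stop lugs rigidly. Front edge 8 mm in front of the foot. Weight on the foot 1.5 to 4 N, unknown beforehand.
- under_foot (a point): Point on the table 10 mm behind foot_line. Above it, in the middle under the platform's front edge, is the steel foot, a level round bar 10 mm thick, 42 mm long along y. It screws in and out; its setting differs each time and is not measured: its underside is 18 to 24 mm above the table when the platform is level, 11 mm lower at the start. So the wedge must be felt home.
- stop_lug (a point): Underside of the left (+y) stop lug, over the platform's front corner, 40 mm up. While the wedge lifts, the push is steady (3 to 16 N, by friction and grip); once the platform meets the lugs it climbs by about 3 N per mm. Grown by 8 to 14 N over the steady push, the fit is snug, about 11 N between wedge and platform, and locks itself. Under 6 N is loose; over 25 N strains the stand.
- wedge_grip (a point): Centre of the wedge's upright grip, 53 mm above its underside: a block 28 mm long (x), 22 mm wide (y), from 31 to 75 mm above the underside; take it across y from above. x points along the wedge to its thin end, z up. Wedge: grey, 150 x 40 mm, 0.5 kg; its top rises 1 in 4 from 3 mm at the thin end to 33 mm; the last 30 mm, under the grip, are level.
- wedge_tip (a point): Middle of the wedge's thin end, at its underside; 135 mm ahead (x) of wedge_grip and 53 mm lower. Axes as wedge_grip.
- lab_timer: Bystander: white lab timer, 66 x 66 x 20 mm, origin at the centre of its underside. Leave alone.
- bottle: Bystander: small reagent bottle with blue cap, 43 mm across, 78 mm high, origin at the centre of its underside. Leave alone.
- petri_dish: Bystander: flat round dish, 91 mm across, 16 mm high, origin at the centre of its underside. Leave alone.

How it is judged:
On the way:
1. the wedge, lying on the table, has lifted the platform part of the way (angle between platform's own z axis and vertical below 0.065 rad and contact force between wedge and platform above 0.8 N and height (world z) of wedge_tip below 0.004 m), for 0.1 s.
At the end, for the whole second after the job is handed in: The platform is level (0.008 rad), held up by the wedge, which lies flat on the table (0.04 rad, thin end within 4 mm of it), thin end over 50 mm past the foot, pointing straight in (0.2 rad), at rest and pinched: over 6 N between wedge and platform (angle between platform's own z axis and vertical below 0.008 rad and contact force between wedge and platform above 6 N and angle between wedge_grip's own z axis and vertical below 0.04 rad and height (world z) of wedge_tip below 0.004 m and angle between the x axis of wedge_grip and the x axis of foot_line, either way round below 0.2 rad and x of wedge_tip in the frame of foot_line above 0.05 m and linear speed of wedge below 0.01 m/s); the robot touches nothing.
It fails at once if the wedge is forced: more than 25 N between wedge and platform (contact force between wedge and platform above 25 N).
It fails at once if the robot itself touches the platform (more than 2 N) (contact force between any of the fingers, the arm and platform above 2 N).
It fails at once if the timer, the bottle or the dish is moved by more than 20 mm (distance of any of lab_timer, bottle, petri_dish from where it was at the start of the episode above 0.02 m).
It also fails if it takes over 69 s, if anything falls off the work surface, if the arm or the gripper's body presses on something with over 40 N, if the wrist force passes 120 N, or if a joint passes its speed limit or range.

ROBOT

A 7-joint arm with a two-finger parallel gripper is mounted at the origin on a cart in front of the work surface, level with it; the furniture and walls round the work are solid. World frame = base frame: x ahead of the robot, y to its left, z up, the work surface at z = 0. Lengths are in m, angles in rad, forces in N, time in s.
With the tool pointing down it reaches from about 0.425 to 0.925 m from the base axis. Payload 6.8 kg.
Tool frame: the origin (TCP) lies on the centre line of the jaws, within the pads' length; the fingertips stand 17 mm ahead of it and the grasp point (between the pads) lies 2 mm behind it (finger_overhang is the distance from the TCP to the fingertips, in m); z points along the fingers, y is the direction in which the jaws open and shut (so a half turn about z gives the same grasp; the last joint's range is limited). The gripper opens to 88 mm and grips with 3 to 60 N. Pads are 20 mm wide; open, the fingers measure 115 mm over their backs; the gripper's body (75 mm by 178 mm) begins 61 mm behind the grasp point.
Start: joints at [-1.438, 0.477, 0.022, 1.555, -0.011, 1.109, -0.083], TCP at [0.161, 0.656, 0.202] pointing down, gripper open.
Joint ranges: [-2.96, 2.96], [-0.34, 2.1], [-1.41, 1.46], [0.24, 2.44], [-1.37, 4.51], [0.17, 1.92], [-2.96, 2.96]. Speed limits (rad/s): [2.39, 2.39, 3.14, 3.14, 3.14, 3.14, 3.14].

INTERFACE

Orientations are given as a unit quaternion [x, y, z, w].
In Python, from cell import reach, servo_line, goto_joints, gripper_to, dwell, inverse_kinematics, get_state, capture, camera_info, PlanningError, finish_job, find_in, finger_overhang gives the robot as it stands. Calls block until the motion is done:
- reach(position, orientation): joint-space move of the TCP to a pose.
- servo_line(position, orientation=None, velocity=0.15, threshold=None): straight line of the TCP; orientation=None keeps the orientation; velocity is the mean speed in m/s. With threshold (N) it stops when the force on the tool has changed by that much, and returns True; else False.
- goto_joints(angles): joint-space move.
- gripper_to(opening, grasp_force=None): finger opening in m; grasp_force is the grip in N (None keeps the last); returns when the fingers have stopped.
- dwell(seconds).
- inverse_kinematics(position, orientation): joint angles nearest the present ones, or None.
- get_state(): the state.
- capture(name): name is "side" or "top"; returns the picture (420x560x3 uint8, red, green, blue); there is no depth.
- camera_info(name): a dict with "camera_matrix" (3x3 intrinsics, pixels), "xyz" and "orientation" of the camera in the world. Camera axes: x right, y up, looking along -z (the intrinsics and any distortion apply to the point x, -y, -z); pixel columns grow to the right and rows downward; lengths in m; the calibration is good to about 2 mm. A picture is of the moment at which its call begins. camera_info takes no time and is no camera call.
A pose or a line that the arm cannot do raises PlanningError and nothing moves.
- finish_job(): hands the job in, once; it reports no verdict.
Trained networks look in the newest picture that a camera, given by its name, has taken for a name from the list of things; names that differ only in an ending like _2 or _b are one class to them, and where a whole thing is asked for, a point or a joint stands for the part that bears it (a point fixed in the world has none). Each returns a list of dicts, best first, with "score" (0 to 1); they miss things now and then, are a little off and sometimes report something else, mostly with a low value. They report only what shows in the picture. A call takes as long as a camera call.
- find_in(camera, name): "box" ([centre column, centre row, width, height] in pixels, round what is visible of it).
The state is a dict: "time_s": time; "joint_pos": joint angles; "qd": joint speeds; "joint_torque": joint torques, N m; "position": TCP position; "tool_rot": TCP orientation; "contact_force": force on the tool from outside, world axes, zero at the start; "wrist_torque": the same for the moment, N m; "width": finger opening in m.
Only numpy, scipy, OpenCV 4.12 (cv2) and the standard library are available. Lean on these libraries where they do the work, as an engineer would, in place of code of your own. Each camera call takes 0.05 s, during which the arm holds its last target. There are 200 camera calls.

## Working session

There is one attempt and no reset: what is moved stays moved. The work goes in short steps, each a Python script; the robot and the scene stay as the last script left them, time stands still between calls to the robot, and variables do not carry over. Pictures are saved under pics/ and viewed, about 8 in all and at most 12, crops included, and the job is handed in when it is done.

```bash
mkdir -p pics; ls
python3 - <<'E'
from cell import *
import cv2
print(get_state()['time_s'], finger_overhang)
for c in("side","top"):
    im=capture(c); cv2.imwrite(f"pics/{c}0.png",im[:,:,::-1])
    i=camera_info(c); print(c,i)
    for n in("wedge_grip","wedge_tip","foot_line","under_foot","stop_lug","platform","lab_timer","bottle","petri_dish"):
        try: print(n,[( [round(x) for x in d['box']],round(d['score'],2)) for d in find_in(c,n)[:3]])
        except Exception as e: print(n,e)
E
```

```text
pics
0.0 0.017
side {'camera_matrix': array([[493.18091962,   0.        , 276.26500895],
       [  0.        , 493.18091962, 211.39270499],
       [  0.        ,   0.        ,   1.        ]]), 'xyz': array([ 1.59027116, -0.45495345,  0.93121358]), 'orientation': array([0.35938364, 0.2392863 , 0.49374111, 0.75485441])}
wedge_grip [([322, 180, 26, 29], 0.8), ([252, 263, 85, 66], 0.7)]
wedge_tip [([321, 177, 26, 30], 0.76)]
foot_line [([255, 263, 89, 74], 0.92), ([142, 250, 28, 22], 0.64)]
under_foot [([254, 261, 86, 69], 0.68)]
stop_lug [([175, 266, 22, 25], 0.72), ([253, 262, 85, 72], 0.58)]
platform [([255, 260, 66, 46], 0.77)]
lab_timer [([142, 251, 27, 26], 0.96)]
bottle []
petri_dish []
top {'camera_matrix': array([[523.66764395,   0.        , 273.02929138],
       [  0.        , 523.66764395, 210.51470313],
       [  0.        ,   0.        ,   1.        ]]), 'xyz': array([ 0.3173938 , -0.04207172,  1.46228798]), 'orientation': array([-0.07255965,  0.07180089,  0.71155906, -0.69517152])}
wedge_grip []
wedge_tip [([190, 253, 29, 52], 0.78)]
foot_line [([310, 178, 67, 65], 0.64)]
under_foot [([310, 181, 65, 59], 0.77)]
stop_lug []
platform [([309, 178, 54, 52], 0.62)]
lab_timer [([403, 234, 29, 31], 0.94)]
bottle [([383, 184, 15, 19], 0.58)]
petri_dish [([151, 210, 34, 35], 0.84)]
```

Run:
```python
import cv2
t=cv2.imread("pics/top0.png");s=cv2.imread("pics/side0.png")
cv2.imwrite("pics/t1.png",cv2.resize(t[130:310,120:360],None,fx=3.3,fy=3.3,interpolation=cv2.INTER_CUBIC))
cv2.imwrite("pics/s1.png",cv2.resize(s[140:320,180:420],None,fx=3.3,fy=3.3,interpolation=cv2.INTER_CUBIC))
```

```text
(no output)
```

View pics/t1.png

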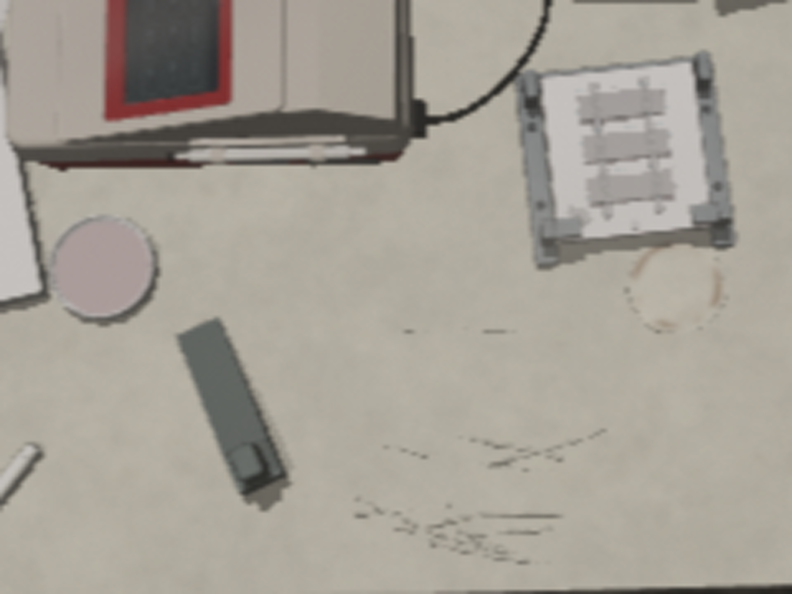

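View pics/s1.png

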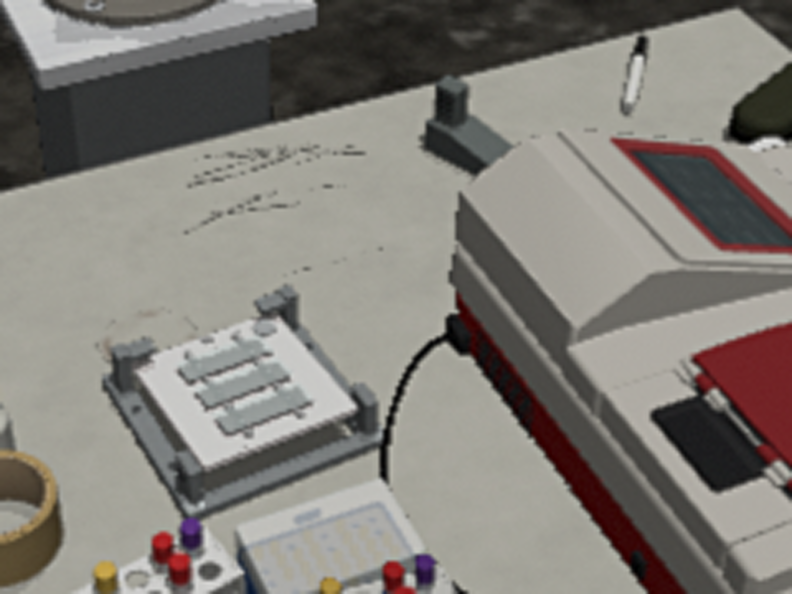

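The top crop shows the wedge with its thin end at crop (198,328), thick end at (264,485) and grip at about (248,462). The stand's front is at the lower edge, with posts at (550,245) and (715,225). In the side crop the grip top is at (451,88).

```bash
cat > h.py <<'E'
import numpy as np, cv2
from scipy.spatial.transform import Rotation as R
from cell import *
def cam(c):
    i=camera_info(c); return i['camera_matrix'],np.array(i['xyz']),R.from_quat(i['orientation']).as_matrix()
def plane(c,uv,z):
    K,t,M=cam(c); p=np.linalg.solve(K,[uv[0],uv[1],1]); d=M@(p*[1,-1,-1]); return t+d*(z-t[2])/d[2]
def proj(c,P):
    K,t,M=cam(c); q=((np.atleast_2d(P)-t)@M)*[1,-1,-1]; q=q@K.T; return q[:,:2]/q[:,2:]
def down(yaw):  # tool z down, tool x along yaw, tool y across
    return (R.from_euler('z',yaw)*R.from_euler('x',np.pi)).as_quat()
def fr(o,yaw,pts): return np.array(pts,float)@R.from_euler('z',yaw).as_matrix().T+np.array([o[0],o[1],0])
E
python3 - <<'E'
from h import *
def t(u,v,z): return plane('top',(120+u/3.3,130+v/3.3),z)
def s(u,v,z): return plane('side',(180+u/3.3,140+v/3.3),z)
for n,p in dict(tipL=t(178,336,.003),tipR=t(218,320,.003),bR=t(288,480,.033),bL=t(243,494,.033),gripT=t(246,459,.075),gripS=s(452,88,.075),
 FLbase=t(543,267,0),FRbase=t(733,245,0),FLp=t(548,232,.053),FRp=t(716,210,.053),BL=t(530,80,.053),BR=t(703,60,.053),
 sBR=s(195,515,0),sBL=s(381,437,0),sFR=s(105,385,0),
 sFLp=s(280,300,.053),sFRp=s(132,352,.053),sBLp=s(364,392,.053),sBRp=s(188,462,.053)).items(): print(n,p.round(4))
print([plane('top',b,.02).round(3) for b in ((403,234),(383,184),(151,210))])
E
```

```text
tipL [0.5653 0.2372 0.003 ]
tipR [0.5784 0.2031 0.003 ]
bR [0.4378 0.1389 0.033 ]
bL [0.4272 0.1759 0.033 ]
gripT [0.4518 0.1673 0.075 ]
gripS [0.4601 0.1676 0.075 ]
FLbase [ 0.6188 -0.0768  0.    ]
FRbase [ 0.6343 -0.2418  0.    ]
FLp [ 0.6376 -0.0805  0.053 ]
FRp [ 0.6532 -0.2218  0.053 ]
BL [ 0.7707 -0.0689  0.053 ]
BR [ 0.785 -0.217  0.053]
sBR [ 0.7971 -0.218   0.    ]
sBL [ 0.7801 -0.0555 -0.    ]
sFR [ 0.6355 -0.2374  0.    ]
sFLp [ 0.6522 -0.0879  0.053 ]
sFRp [ 0.6627 -0.2188  0.053 ]
sBLp [ 0.7777 -0.0698  0.053 ]
sBRp [ 0.792  -0.2186  0.053 ]
[array([ 0.541, -0.404,  0.02 ]), array([ 0.686, -0.358,  0.02 ]), array([0.626, 0.299, 0.02 ])]
```

```bash
cat > ov.py <<'E'
from h import *
def draw(out,o,yaw,w=None,wy=0,grab=False):
    vis=[]
    for c,(r,q) in dict(top=(130,120),side=(140,180)).items():
        im=capture(c) if grab else cv2.imread(f'pics/{c}0.png')[:,:,::-1]
        im=cv2.resize(np.ascontiguousarray(im[r:r+180,q:q+240,::-1]),None,fx=3.3,fy=3.3,interpolation=cv2.INTER_CUBIC)
        def pl(P,col): cv2.polylines(im,[np.int32((proj(c,P)-[q,r])*3.3)],True,col,1)
        a,b,y=-.022,.153,.0875
        pl(fr(o,yaw,[(a,y,0),(b,y,0),(b,-y,0),(a,-y,0)]),(0,0,255))
        pl(fr(o,yaw,[(-.008,.072,.028),(.124,.072,.0395),(.124,-.072,.0395),(-.008,-.072,.028)]),(0,255,0))
        for s in(1,-1): pl(fr(o,yaw,[(0,s*.075,.053),(0,s*.075,0)]),(255,0,255))
        if w is not None:
            pl(fr(w,wy,[(.135,.02,.003),(.015,.02,.033),(-.015,.02,.033),(-.015,-.02,.033),(.015,-.02,.033),(.135,-.02,.003)]),(255,0,0))
            pl(fr(w,wy,[(.014,.011,.075),(-.014,.011,.075),(-.014,-.011,.075),(.014,-.011,.075)]),(255,0,0))
        vis.append(im[:, :] if c=='top' else im)
    v=np.hstack(vis); cv2.imwrite(out,cv2.resize(v,(800,300)) if 0 else v)
    cv2.imwrite(out.replace('.png','a.png'),vis[0]);cv2.imwrite(out.replace('.png','b.png'),vis[1])
E
python3 -c "
from ov import *
draw('pics/o1.png',(.648,-.153),.10,(.452,.166),.424)"
```

```text
(no output)
```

View pics/o1a.png

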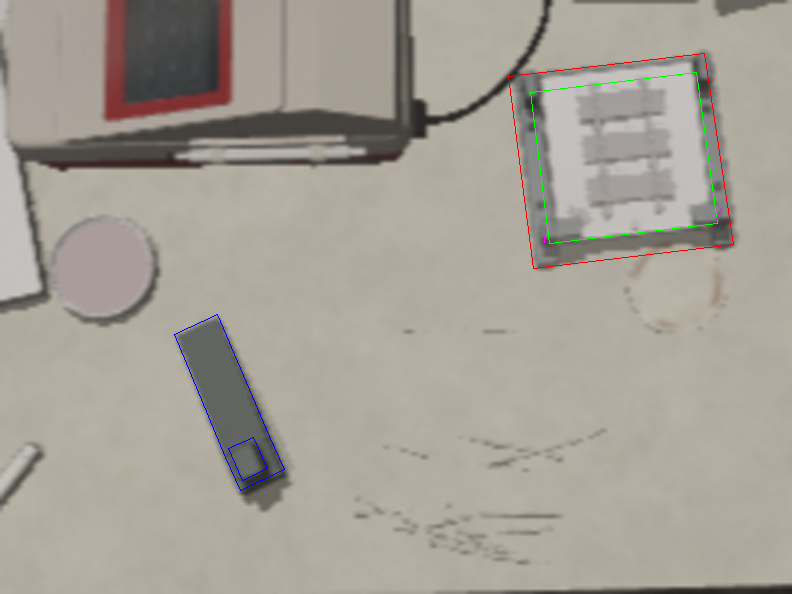

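View pics/o1b.png

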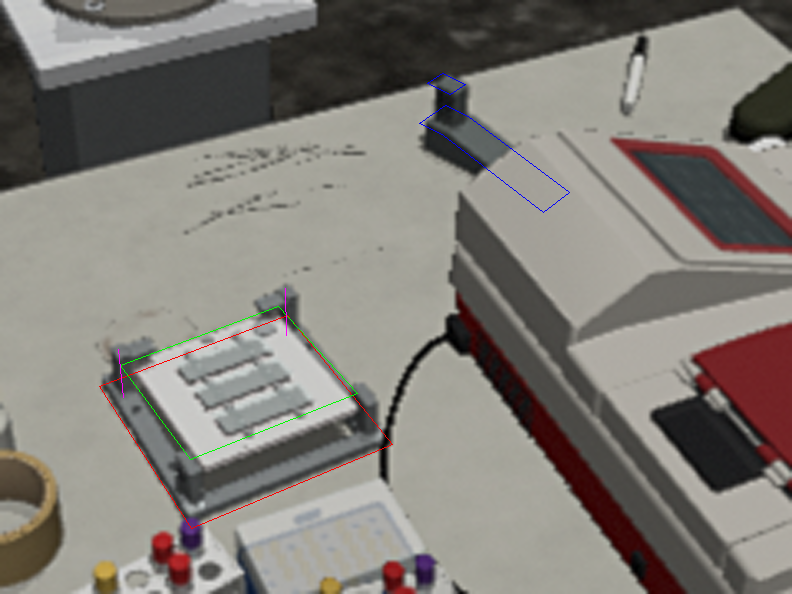

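Run:
```python
from h import *
st=get_state(); print(st['tool_rot'],st['position'])
g=np.array([.451,.165]); q=down(.424)
for y in (.424,.424+np.pi,.1,.1+np.pi): print(y, inverse_kinematics([.451,.165,.2],down(y)))
reach([*g,.2],q); print(get_state()['time_s'])
cv2.imwrite('pics/x.png',capture('top')[:,:,::-1])
gripper_to(.06)
servo_line([*g,.055],velocity=.12,threshold=12)
st=get_state(); print(st['position'],st['contact_force'],st['time_s'])
gripper_to(0.0,50); st=get_state(); print(st['width'],st['contact_force'],st['time_s'])
```

```text
[ 1.20110363e-01  9.92760545e-01 -5.85496532e-06  1.09917944e-05] [0.16098877 0.65552559 0.2015488 ]
0.424 [-1.1240155   0.17650619  0.73342973  2.04534626 -0.1430527   0.96931043
 -1.46383666]
3.565592653589793 [-0.71947321  0.15343485  0.26669286  2.02378906 -0.04883918  0.97026899
  1.56663976]
0.1 [-1.13264868  0.17770242  0.74383921  2.0457401  -0.14567419  0.9694303
 -1.78469317]
3.241592653589793 [-0.77028086  0.15385231  0.32390482  2.02676848 -0.05917565  0.9696734
  1.25434662]
3.05
[0.45152302 0.16520699 0.05555548] [ 0.32418395  0.06184555 -0.10608494] 5.0833
0.0005876664919990652 [ 0.02165893 -0.24551997  0.17711557] 6.075
```

Nothing was gripped: the width is 0.6 mm. I'll look before moving again.

Run:
```python
from h import *
print(get_state()['position'],get_state()['tool_rot'])
vis=[]
for c in('top','side'):
    im=np.ascontiguousarray(capture(c)[:,:,::-1]); P=get_state()['position']
    p=proj(c,[P,[.451,.165,.075]]); print(p)
    for a in p: cv2.circle(im,tuple(np.int32(a)),2,(0,0,255),-1)
    u,v=np.int32(p[0]); u0=max(u-70,0);v0=max(v-90,0)
    vis.append(cv2.resize(im[v0:v0+160,u0:u0+140],(490,560)))
cv2.imwrite('pics/m1.png',cv2.resize(np.hstack(vis),(800,457)))
```

```text
[0.45096678 0.16496429 0.05496617] [ 9.77621106e-01  2.10373409e-01 -4.70025778e-05  1.38466558e-05]
[[196.51726786 270.07082158]
 [195.4119409  269.38151379]]
[[314.62639039 170.68017216]
 [314.89885245 165.37380803]]
```

View pics/m1.png

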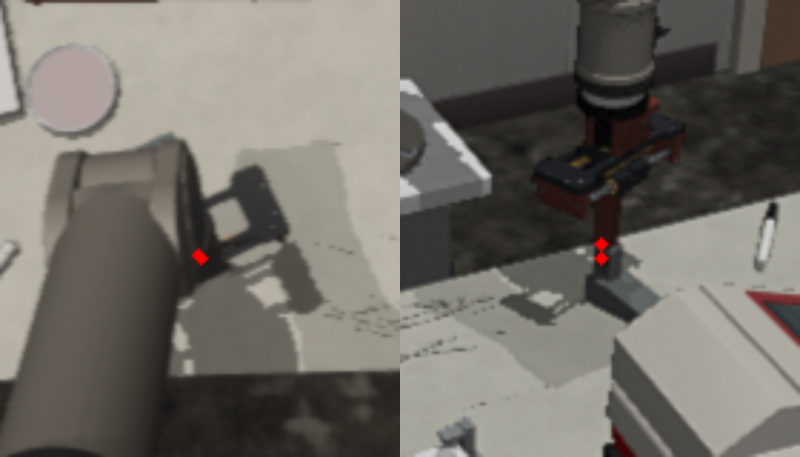

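Run:
```python
from h import *
P=get_state()['position']
gripper_to(.06)
servo_line([P[0],P[1],.20],velocity=.15)
q=get_state()['tool_rot']
reach([.451,-.1,.25],q)   # clear the view
print(get_state()['time_s'],get_state()['width'])
vis=[]
for c,(r,k) in dict(top=(210,150),side=(140,270)).items():
    im=capture(c)[:,:,::-1]; cv2.imwrite(f'pics/{c}1.png',im); o=cv2.imread(f'pics/{c}0.png')
    vis.append(np.vstack([cv2.resize(np.ascontiguousarray(a[r:r+75,k:k+100]),None,fx=4,fy=4,interpolation=cv2.INTER_CUBIC) for a in (o,im)]))
    for n in('wedge_grip','wedge_tip'): print(c,n,[(np.round(d['box'],1),round(d['score'],2)) for d in find_in(c,n)[:2]])
cv2.imwrite('pics/m2.png',np.hstack(vis))
```

```text
9.3667 0.05986826451305264
top wedge_grip [(array([189.9, 254.2,  31.1,  51.5]), 0.96), (array([308.4, 176.7,  63.9,  56.2]), 0.43)]
top wedge_tip [(array([191.2, 253.3,  28.3,  50.8]), 0.84)]
side wedge_grip [(array([322.4, 178.3,  27.9,  26.4]), 0.73)]
side wedge_tip [(array([320.6, 177.8,  25. ,  32.3]), 0.9), (array([174.7, 266.6,  22. ,  25.4]), 0.53)]
```

View pics/m2.png

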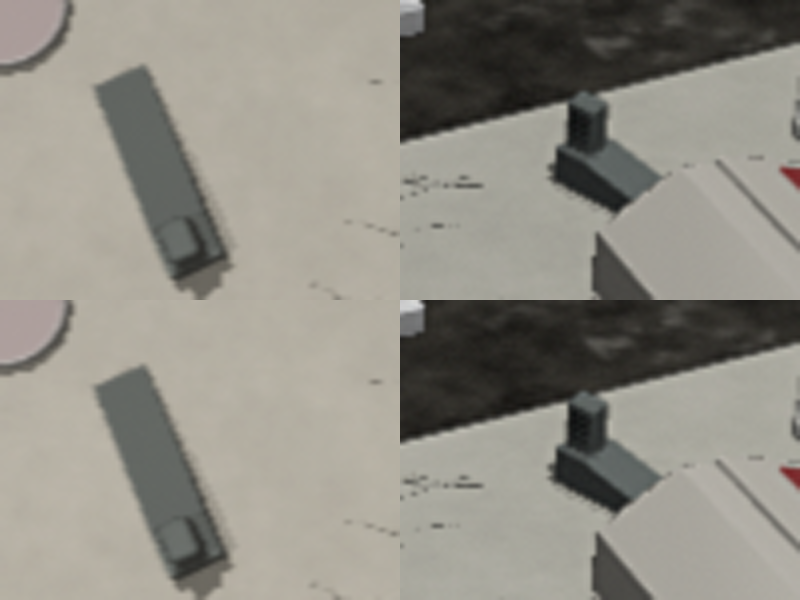

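Run:
```python
from h import *
from scipy.optimize import least_squares
f=lambda p:np.r_[proj('top',p)[0]-[195,269.3],proj('side',p)[0]-[317,164.3]]
r=least_squares(f,[.45,.16,.07]); print(r.x.round(4),r.fun.round(2))
s=get_state(); P=s['position']; M=R.from_quat(s['tool_rot']).as_matrix(); print(P,s['width'])
servo_line([.451,-.1,.12])
s=get_state(); P=s['position']; M=R.from_quat(s['tool_rot']).as_matrix()
pts=np.array([P, P+M@[0,.03,.017],P+M@[0,-.03,.017],P+M@[0,0,-.063]])
vis=[]
for c in('top','side'):
    im=np.ascontiguousarray(capture(c)[:,:,::-1]);p=proj(c,pts);u,v=np.int32(p[0])
    a=im[max(v-75,0):v+75,u-70:u+70]; a=cv2.resize(a,None,fx=2.85,fy=2.85,interpolation=cv2.INTER_CUBIC)
    for i,k in enumerate(p): cv2.circle(a,tuple(np.int32((k-[u-70,max(v-75,0)])*2.85)),3,[(0,0,255),(0,255,0),(0,255,0),(255,0,0)][i],-1)
    vis.append(a)
cv2.imwrite('pics/m3.png',np.hstack(vis))
```

```text
[0.4519 0.1679 0.0781] [-0.86 -0.35 -1.09  0.17]
[ 0.45113838 -0.0991629   0.24983315] 0.06002402801820254
```

View pics/m3.png

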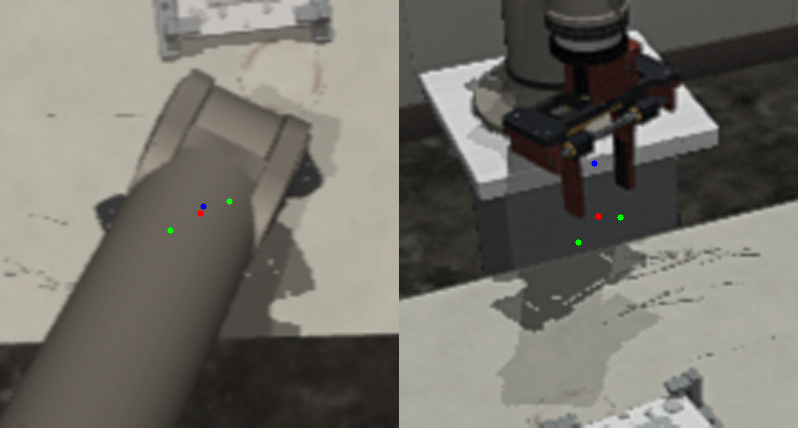

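The reported fingertips project about 28 px below the seen ones, so the real tool sits about 30 mm higher than reported. I'll check this by touching bare table.

Run:
```python
from h import *
print(get_state()['contact_force'])
servo_line([.451,-.1,.03],velocity=.1,threshold=5); print(get_state()['position'][2])
r=servo_line([.451,-.1,-.035],velocity=.03,threshold=4); s=get_state()
print(r,s['position'],s['contact_force'],s['time_s'])
a=capture('side'); P=s['position']
servo_line([.451,-.1,.09],velocity=.15)
b=capture('side')
M=R.from_quat(s['tool_rot']).as_matrix()
out=[]
for im,z in((a,P[2]),(b,.09)):
    im=np.ascontiguousarray(im[:,:,::-1]);Q=np.array([.451,-.1,z]); p=proj('side',[Q+M@[0,k,.017] for k in(.03,-.03)]); u,v=np.int32(p[0])
    c=cv2.resize(im[v-75:v+45,u-50:u+70],None,fx=3.3,fy=3.3,interpolation=cv2.INTER_CUBIC)
    for k in p: cv2.circle(c,tuple(np.int32((k-[u-50,v-75])*3.3)),2,(0,255,0),-1)
    out.append(c)
cv2.imwrite('pics/m4.png',np.hstack(out))
```

```text
[-0.93701009  0.02536494 -0.52249332]
0.030388485863607095
True [ 0.45099164 -0.1000083  -0.02071999] [-2.06294068  0.80952902  7.61774901] 13.3583
```

View pics/m4.png

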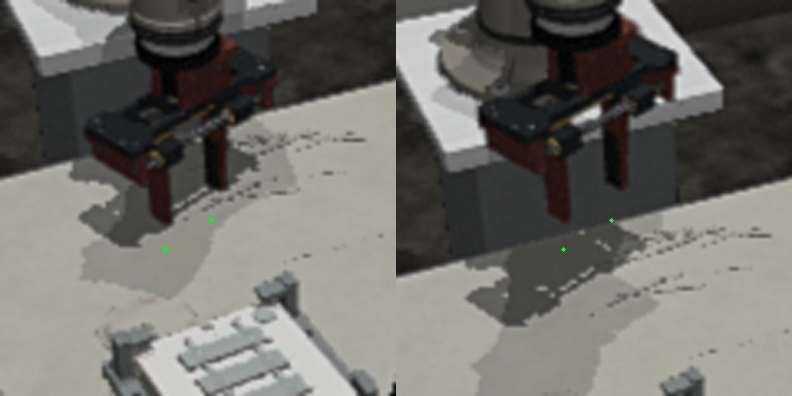

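Run:
```python
from h import *
M=R.from_quat(get_state()['tool_rot']).as_matrix(); Q=np.array([.451,-.1,-.0207])
for k,(g,a) in zip((.03,-.03),(((165,249),(162,221)),((211,219),(217,187)))):
    T=Q+M@[0,k,.017]; p=proj('side',T)[0]+(np.array(a)-g)/3.3
    print(T, plane('side',p,0).round(4))
```

```text
[ 0.46328691 -0.12735173 -0.03772688] [ 0.4682 -0.1294  0.    ]
[ 0.43858172 -0.07267404 -0.03767286] [ 0.4406 -0.0655  0.    ]
```

The table touch confirms it: fingertip height = reported TCP z + 20.5 mm, so the tool frame is about 37 mm off along z with no notable sideways offset. I'll correct for it.

```bash
cat >> h.py <<'E'
ZG=.0170   # TCP z (as reported) that puts the fingertips at 37.5 mm
E
python3 - <<'E'
from h import *
g=[.452,.166]; q=down(.424)
servo_line([.451,-.1,.13],velocity=.2)
reach([*g,.13],q)
print(servo_line([*g,ZG],velocity=.12,threshold=6))
s=get_state(); print(s['position'],s['contact_force'],s['time_s'])
gripper_to(0.0,50); s=get_state(); print(s['width'],s['contact_force'],s['time_s'])
if s['width']>.015:
    P=s['position']; servo_line([P[0],P[1],P[2]+.02],velocity=.08); s=get_state(); print(s['width'],s['position'],s['contact_force'],s['wrist_torque'])
E
```

```text
False
[0.45248376 0.16599296 0.01747404] [-0.34545552 -0.5248226  -0.43708444] 16.825
0.021857675849200765 [-2.10051443  1.58759266  2.51236206] 17.5
0.021308431672227568 [0.45170791 0.16638993 0.03708909] [-0.63904581 -0.79260899 -4.52261429] [-0.13588175  0.27492933  0.00498974]
```

Run:
```python
from h import *
o=np.array([.651,-.153]); ya=.10; q=down(ya); e=np.array([np.cos(ya),np.sin(ya)])
g=o-.165*e
servo_line([*g,.037],q,velocity=.12)
print(servo_line([*g,.012],velocity=.03,threshold=3.5)); s=get_state(); print(s['position'],s['contact_force'],s['time_s'])
gripper_to(.045); gripper_to(0,45); s=get_state(); print(s['position'],s['width'],s['contact_force'],s['time_s'])
import ov
ov.draw('pics/o2.png',o,ya,s['position'][:2],ya,grab=True)
```

```text
True
[ 0.4867104  -0.16937485  0.01687576] [0.0926362  0.82714124 5.00252172] 21.5167
[ 0.4854004  -0.16877491  0.01625156] 0.021823869753835545 [-0.4676125   0.13697946  0.05841378] 22.575
```

View pics/o2b.png

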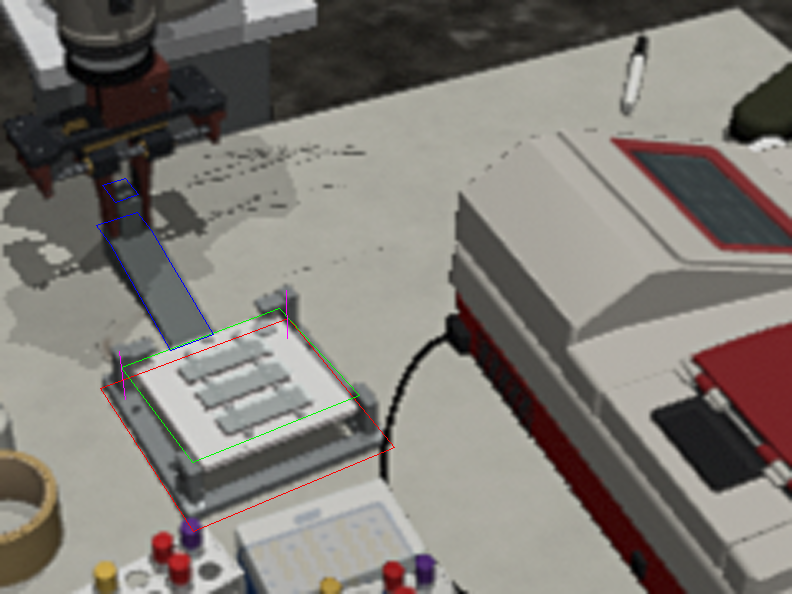

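The side view shows the wedge lying flat and centred on the foot, with its tip at (191,342), just short of the platform's front edge. Now the first part of the push, logged.

```bash
cat >> h.py <<'E'
import json
def push(P,e,d,v=.03):
    hit=servo_line([P[0]+d*e[0],P[1]+d*e[1],P[2]],velocity=v,threshold=14); dwell(.05)
    s=get_state(); f=np.array(s['contact_force']); a=(np.array(s['position'])-P)[:2]@e
    print(f"{d*1e3:5.1f} act {a*1e3:5.1f} Fx {-f[:2]@e:6.2f} Fz {f[2]:5.2f} t {s['time_s']:.2f}",hit); return -f[:2]@e,hit
E
python3 - <<'E'
from h import *
P=np.array(get_state()['position']); ya=.10; e=np.array([np.cos(ya),np.sin(ya)])
json.dump([list(P),list(e)],open('p.json','w'))
push(P,e,.035,.06)
for d in np.arange(.039,.0751,.004):
    f,h=push(P,e,d,.04)
    if h or f>18: break
E
```

```text
35.0 act  35.7 Fx  -1.57 Fz  0.98 t 23.46 False
 39.0 act  39.0 Fx  -0.38 Fz  0.69 t 23.76 False
 43.0 act  43.0 Fx  -0.16 Fz  1.63 t 24.06 False
 47.0 act  47.2 Fx  -0.56 Fz  1.64 t 24.36 False
 51.0 act  51.2 Fx   0.15 Fz  1.41 t 24.66 False
 55.0 act  55.2 Fx   0.55 Fz  2.07 t 24.96 False
 59.0 act  59.2 Fx   0.07 Fz  2.25 t 25.26 False
 63.0 act  61.9 Fx   5.43 Fz  5.77 t 25.56 False
 67.0 act  65.1 Fx   6.72 Fz  7.35 t 25.86 False
 71.0 act  68.8 Fx   6.71 Fz  7.24 t 26.16 False
 75.0 act  72.8 Fx   6.34 Fz  7.31 t 26.46 False
```

Run:
```python
from h import *
P,e=map(np.array,json.load(open('p.json')))
F=[6.7,6.5]; d=.075
while d<.130:
    base=np.median(F[-6:]) if F[-1]<np.median(F[-6:])+1.5 else base
    d+=.003 if d<.0965 else (.001 if F[-1]<base+1.5 else .0005)
    f,h=push(P,e,d,.03)
    if h or f-base>10: break
    if f<base+1.5: F.append(f)
    else: F[-1:]=[F[-1]]; F.append(f); base=np.median(F[:-1][-7:-1]) if base is None else base
print('base',base,'growth',f-base)
```

```text
78.0 act  75.6 Fx   6.78 Fz  7.80 t 26.76 False
 81.0 act  78.6 Fx   6.88 Fz  7.75 t 27.06 False
 84.0 act  81.6 Fx   6.82 Fz  7.72 t 27.36 False
 87.0 act  84.6 Fx   7.07 Fz  7.08 t 27.66 False
 90.0 act  87.6 Fx   6.33 Fz  9.32 t 27.96 False
 93.0 act  90.7 Fx   6.11 Fz  8.14 t 28.26 False
 96.0 act  93.7 Fx   6.43 Fz  8.23 t 28.56 False
 99.0 act  96.7 Fx   7.58 Fz  7.89 t 28.86 False
100.0 act  97.2 Fx   8.45 Fz  9.38 t 29.16 False
100.5 act  97.5 Fx   9.13 Fz  9.27 t 29.46 False
101.0 act  98.0 Fx   7.79 Fz  9.23 t 29.76 False
102.0 act  99.1 Fx   7.79 Fz  8.72 t 30.06 False
103.0 act 100.1 Fx   8.75 Fz  9.22 t 30.36 False
104.0 act 101.1 Fx   8.57 Fz  9.08 t 30.66 False
105.0 act 102.2 Fx   8.85 Fz  9.53 t 30.96 False
106.0 act 103.2 Fx   8.26 Fz  8.24 t 31.26 False
107.0 act 103.8 Fx   8.32 Fz  9.47 t 31.56 False
108.0 act 103.9 Fx  12.14 Fz 11.78 t 31.86 False
108.5 act 103.9 Fx  13.72 Fz 13.65 t 32.16 False
109.0 act 103.9 Fx  15.62 Fz 15.96 t 32.46 False
109.5 act 104.0 Fx  15.97 Fz 16.23 t 32.76 False
110.0 act 104.0 Fx  17.68 Fz 17.47 t 33.06 False
110.5 act 104.1 Fx  18.87 Fz 18.74 t 33.36 False
base 8.44692605124002 growth 10.427621583783708
```

The push grew by 10.4 N over the 8.4 N steady push, after 44 mm of travel since touching the foot. That matches the 11 mm lift at 1 in 4. Next: release, withdraw and check.

Run:
```python
from h import *
from ov import draw
P,e=map(np.array,json.load(open('p.json')))
gripper_to(.05); s=get_state(); print(s['position'],s['contact_force'],s['time_s'])
Q=np.array(s['position']); servo_line([Q[0],Q[1],.13],velocity=.12); print(get_state()['contact_force'])
reach([.47,.12,.2],s['tool_rot']); print(get_state()['time_s'])
draw('pics/o3.png',(.651,-.153),.10,P[:2]+.104*e,.10,grab=True)
a=cv2.imread('pics/side0.png'); b=capture('side')[:,:,::-1]; k=(slice(215,300),slice(195,310))
cv2.imwrite('pics/cmp.png',cv2.resize(np.hstack([a[k],b[k]]),None,fx=3.4,fy=3.4,interpolation=cv2.INTER_CUBIC))
```

```text
[ 0.59544508 -0.15763683  0.01617749] [ 0.71415929 -0.27198209  0.22606712] 33.9917
[ 1.45884479  0.18661873 -0.45665365]
36.2833
```

View pics/cmp.png

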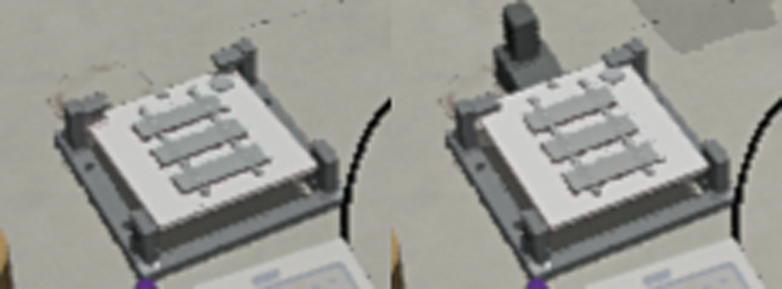

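View pics/o3a.png

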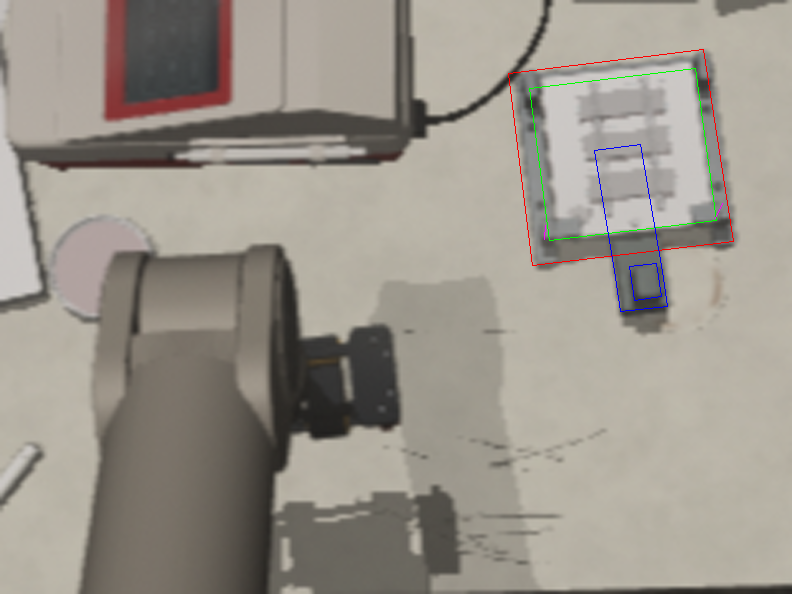

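The platform's front edge now meets the lugs. The wedge is straight on the centre line, its tip projects about 75 mm past the foot, and the robot is clear.

```bash
python3 -c "
from cell import *
finish_job(); print(get_state()['time_s'])"
```

```text
the job is handed in; nothing more can be done
the job is handed in; nothing more can be done
```

The wedge is in place under the foot, the platform is up against its stop lugs, and the job is handed in at about 36 s of the 69 s allowed. No verdict was reported.

- **Wedge:** I gripped it by its upright grip, lifted it about 20 mm to carry it, and set it flat on the centre line. I re-gripped it and pushed it straight in.
- **Feeling it home:** The steady push was about 7–8.5 N over 44 mm of travel after touching the foot, which matches an 11 mm lift at 1 in 4. I stopped at 18.9 N, which is 10.4 N over the last steady value and inside the 8–14 N window. I then released and backed off.
- **Last checks:** The pictures show the platform's front edge raised to the lugs, the wedge straight in, and its tip about 75 mm past the foot by projection. The dish has not moved in the last picture. The timer and bottle were not looked at again, but the arm went nowhere near them. I could not measure the pinch force or the exact level after release.
- **First grasp missed:** The fingers closed just above the grip, without moving the wedge. A picture and a light touch on bare table showed the real fingertips about 37 mm higher than the reported tool frame implies. I corrected the height for everything after that.
- **Stand size:** The stand's base looked about 10 mm narrower in the images than the stated 175 mm. This did not affect the job.
- **Upward force:** Vertical force on the tool rose along with the push, to about 19 N at the end. It dropped to nothing on release, and nothing looked shifted.

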